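Shut and latch the green rivet box

ROBOT

A 6-joint arm with a two-finger parallel gripper is mounted at the origin on the work surface. World frame = base frame: x ahead of the robot, y to its left, z up, the work surface at z = 0. Lengths are in m, angles in rad, forces in N, time in s.
With the tool pointing down it reaches from about 0.275 to 0.825 m from the base axis. Payload 4.9 kg.
Tool frame: the origin (TCP) lies midway between the tips of the shut fingers; the grasp point (between the pads) lies 19 mm behind it (bot.grip_depth is the distance from the TCP to the grasp point, in m); z points along the fingers, y is the line along which they close (so a half turn about z gives the same grasp; the last joint's range is limited). The gripper opens to 85 mm and grips with 20 to 120 N. Pads are 22 mm wide; open, the fingers measure 114 mm over their backs; the gripper's body (76 mm by 85 mm) begins 54 mm behind the grasp point. The pads swing forward as they close: fully open they stand 13 mm farther back than shut.
Start: joints at [-1.362, 0.326, -0.193, 1.052, 0, 1.437], TCP at [0.185, -0.518, 0.21] pointing down, gripper open.
Joint ranges: [-2.65, 2.65], [-0.97, 1.79], [-1.3, 1.35], [-1.93, 2.1], [-1.47, 1.37], [-3.14, 3.14]. Speed limits (rad/s): [2.57, 2.57, 3.14, 3.14, 3.14, 3.14].

INTERFACE

Orientations are given as a unit quaternion [w, x, y, z].
In Python, from cell import bot gives the robot as it stands. Calls block until the motion is done:
- bot.move_pose(position, orientation): joint-space move of the TCP to a pose.
- bot.move_linear(position, speed=0.15, rotation=None, until_force=None): straight line of the TCP; rotation=None keeps the orientation; speed is the mean speed in m/s. With until_force (N) it stops when the force on the tool has changed by that much, and returns True; else False.
- bot.goto_joints(angles): joint-space move.
- bot.set_gripper(opening, grasp_force=None): opening from 0.0 (shut) to 1.0 (fully open); grasp_force is the grip in N (None keeps the last); returns when the fingers have stopped.
- bot.wait(seconds).
- bot.solve_ik(position, orientation): joint angles nearest the present ones, or None.
- bot.camera(name): name is "scene" or "top" or "wrist"; returns the picture (480x640x3 uint8, red, green, blue); there is no depth.
- bot.calibration(name): a dict with "mtx" (3x3 intrinsics, pixels), "k1" (the pictures are not rectified: a ray, as slopes to the right and down, at radius r is drawn at 1 + k1 r^2 times it, then the intrinsics apply), "extrinsics" (4x4, takes a point from world to camera coordinates); the wrist camera has in their place "hand_eye" (4x4, takes a point from camera to tool coordinates, whose origin is the TCP and whose axes are the flange's). Camera axes: x right, y down, z forward; pixel columns grow to the right and rows downward; lengths in m; the calibration is good to about 2 mm. A picture is of the moment at which its call begins: read the wrist's pose just before it. calibration takes no time and is no camera call.
A pose or a line that the arm cannot do raises bot.PlanningError and nothing moves.
- bot.close_job(): hands the job in; it is judged then, once.
Trained networks look in the newest picture that a camera, given by its name, has taken for a name from the list of things; names that differ only in an ending like _2 or _b are one class to them, and where a whole thing is asked for, a point or a joint stands for the part that bears it (a point fixed in the world has none). Each returns a list of dicts, best first, with "confidence" (0 to 1); they miss things now and then, are a little off and sometimes report something else, mostly with a low value. They report only what shows in the picture. A call takes as long as a camera call. They do not tell look-alikes from the thing itself.
- bot.search_frame(camera, thing): "bbox" ([left, top, width, height] in pixels, round what is visible of it).
Readings, each from a call of its own:
- bot.read_clock(): time.
- bot.read_joint_positions(): joint angles.
- bot.read_joint_vel(): joint speeds.
- bot.read_joint_efforts(): joint torques, N m.
- bot.read_position(): TCP position.
- bot.read_tool_rot(): TCP orientation.
- bot.read_ft_force(): force on the tool from outside, world axes, zero at the start.
- bot.read_moment(): the same for the moment, N m.
- bot.read_gripper_width(): opening from 0.0 (shut) to 1.0 (fully open).
- bot.read_finger_force(): force on a finger pad.
Only numpy, scipy, OpenCV 4.12 (cv2) and the standard library are available. Lean on these libraries where they do the work, as an engineer would, in place of code of your own. Each camera call takes 0.05 s, during which the arm holds its last target. There are 200 camera calls.

TASK

Push the sliding cover of the green rivet box fully shut with your fingertips, then push its red latch bar all the way across behind the cover's lip. Only push, never pinch the lip or the bar. Leave the grey box as it is, and do not move the dolly, the rivet set or the pliers.

Things in the scene. Friction and masses are not known exactly. Their poses are not given: they have to be found in the camera images.
- green_box: Green rivet box, bolted to the bench: 130 (x) x 240 (y) x 70 mm high, low rails on its two long sides up to 77 mm. Origin: centre of its underside; x across (near to far side when yaw is 0), y lengthwise. Its -y half is an open rivet well (well floor 40 mm up), its +y half has a fixed flat roof at 70 mm height.
- green_cover (a joint): sliding cover of the green box, a flat green plate 117 x 115 mm whose top is 75.5 mm above the bench. 0 = shut over the well, against its stop; it grows to 0.095 m as the cover slides along the box's +y over the roof. It stays where it is left; sliding it takes about 3 N.
- green_lip (a point): middle of the top edge of the back face of the green cover's aluminium lip, an upright flange 60 mm wide (along box x) and 10 mm thick that stands 28 mm above the cover, top 103.5 mm above the bench. The back face looks along the box's +y; pushing it along -y shuts the cover. In the box frame the point is (15, -1.5 + cover value, 103.5) mm.
- green_bar (a joint): red latch bar of the green box, swinging in a horizontal plane. 0 = parked, pointing along the box's +y beside the lip's path; it grows to 1.571 rad (its stop) as it swings clockwise seen from above, there pointing along the box's +x, close behind the lip of the shut cover. It stays where it is left; turning it takes about 1.5 N at 50 mm from the pivot.
- green_pivot (a point): point on the axis of the green box's bar, in the box frame at (-50, 12, 101) mm, level with the bar's top.
- green_bar_tip (a point): free end of the green box's red bar, on its top edge, 85 mm from the pivot axis. The bar is 8 mm thick and its flat upright sides span 81 to 101 mm above the bench.
- grey_box: Grey rivet box, bolted to the bench: 130 (x) x 240 (y) x 70 mm high, low rails on its two long sides up to 77 mm. Origin: centre of its underside; x across (near to far side when yaw is 0), y lengthwise. Its -y half is an open rivet well (well floor 40 mm up), its +y half has a fixed flat roof at 70 mm height.
- grey_cover (a joint): sliding cover of the grey box, a flat grey plate 117 x 115 mm whose top is 75.5 mm above the bench. 0 = shut over the well, against its stop; it grows to 0.095 m as the cover slides along the box's +y over the roof. It stays where it is left; sliding it takes about 3 N.
- grey_lip (a point): middle of the top edge of the back face of the grey cover's aluminium lip, an upright flange 60 mm wide (along box x) and 10 mm thick that stands 28 mm above the cover, top 103.5 mm above the bench. The back face looks along the box's +y; pushing it along -y shuts the cover. In the box frame the point is (15, -1.5 + cover value, 103.5) mm.
- grey_bar (a joint): red latch bar of the grey box, swinging in a horizontal plane. 0 = parked, pointing along the box's +y beside the lip's path; it grows to 1.571 rad (its stop) as it swings clockwise seen from above, there pointing along the box's +x, close behind the lip of the shut cover. It stays where it is left; turning it takes about 1.5 N at 50 mm from the pivot.
- grey_pivot (a point): point on the axis of the grey box's bar, in the box frame at (-50, 12, 101) mm, level with the bar's top.
- grey_bar_tip (a point): free end of the grey box's red bar, on its top edge, 85 mm from the pivot axis. The bar is 8 mm thick and its flat upright sides span 81 to 101 mm above the bench.
- dolly: cast iron bucking dolly, loose block 50 x 100 x 45 mm with a short stub on top (63 mm in all), 1 kg; origin at the centre of its underside
- rivet_set: nickel rivet set, loose, standing upright, 24 mm diameter, 72 mm tall; origin at the centre of its underside
- pliers: ring-handled cleco pliers lying flat, loose, about 85 x 200 x 12 mm, long axis y (nose to +y); origin on the bench under its middle
There are look-alikes about, which are no part of the job. What is shaped like the pliers but orange is not meant. Several things look just like the rivet_set: the one meant starts farthest to the robot's right.

How it is judged:
On the way, in this order (a step that is already met when the one before it is completed fails the run):
1. the green box's cover is pushed shut (value of joint green_cover below 0.005 m), for 0.2 s.
2. the green box's latch bar is pushed across behind the lip (value of joint green_cover below 0.005 m and value of joint green_bar above 1.45 rad), for 0.2 s.
At the end, for the whole second after the job is handed in: The green cover is within 5 mm of shut and its bar is past 1.45 rad (stop at 1.571), both at rest; the grey cover's lip and bar tip are within 12 mm, and the dolly, rivet set and pliers within 15 mm, of where they began (all of step 2 and velocity of joint green_cover below 0.01 m/s and velocity of joint green_bar below 0.05 rad/s and distance of each of dolly, rivet_set, pliers from where it was at the start of the episode below 0.015 m and distance of each of grey_lip, grey_bar_tip from where it was at the start of the episode below 0.012 m and linear speed of each of dolly, rivet_set, pliers below 0.02 m/s); the robot touches nothing.
It fails at once if the green cover's lip is pinched (both faces pressed at once) (contact force between the fingers and green_cover_c1 above 2 N and contact force between the fingers and green_cover_c2 above 2 N).
It fails at once if the green box's bar is pinched (both sides pressed at once) (contact force between the fingers and green_bar_c1 above 2 N and contact force between the fingers and green_bar_c2 above 2 N).
It fails at once if the grey box's cover or bar, or one of the loose tools, is moved, lifted or tipped over (not (distance of dolly from where it was at the start of the episode below 0.015 m) or not (distance of rivet_set from where it was at the start of the episode below 0.015 m) or not (distance of pliers from where it was at the start of the episode below 0.015 m) or not (distance of grey_lip from where it was at the start of the episode below 0.012 m) or not (distance of grey_bar_tip from where it was at the start of the episode below 0.012 m) or angle between any of dolly, rivet_set, pliers's own z axis and vertical above 0.4 rad).
It also fails if it takes over 51 s, if anything falls off the work surface, if the arm or the gripper's body presses on something with over 40 N, if the wrist force passes 120 N, or if a joint passes its speed limit or range.

## Working session

There is one attempt and no reset: what is moved stays moved. The work goes in short steps, each a Python script; the robot and the scene stay as the last script left them, time stands still between calls to the robot, and variables do not carry over. Pictures are saved under pics/ and viewed, at most 10 in all, crops included, and the job is handed in when it is done.

```bash
mkdir -p pics; ls; python3 - <<'E'
from cell import bot
import cv2
for c in ("scene","top"):
    im=bot.camera(c); cv2.imwrite(f"pics/{c}0.png",im[:,:,::-1])
    k=bot.calibration(c); print(c,k)
    for t in ("green_box","green_lip","green_bar","grey_box","dolly","rivet_set","pliers"):
        print(t,[(d["bbox"],round(d["confidence"],2)) for d in bot.search_frame(c,t)])
print(bot.read_clock(), bot.read_tool_rot())
E
```

```text
pics
scene {'mtx': array([[546.60996189,   0.        , 317.08636288],
       [  0.        , 546.60996189, 242.75013794],
       [  0.        ,   0.        ,   1.        ]]), 'k1': -0.06329059529165379, 'extrinsics': array([[ 0.50480989,  0.86313278, -0.01299125, -0.26055932],
       [ 0.4963543 , -0.3025438 , -0.81369507, -0.22776708],
       [-0.70625731,  0.40431306, -0.58114677,  1.575256  ],
       [ 0.        ,  0.        ,  0.        ,  1.        ]])}
green_box [([189.6, 244.6, 136.1, 90.3], 0.92), ([372.3, 184.8, 66.2, 38.6], 0.38)]
green_lip [([234.0, 253.2, 65.6, 43.4], 0.62), ([372.1, 184.9, 63.1, 35.4], 0.27)]
green_bar [([256.1, 245.9, 44.2, 16.0], 0.96)]
grey_box [([342.0, 175.4, 116.3, 84.5], 0.91), ([255.4, 327.2, 112.0, 53.2], 0.74)]
dolly [([420.8, 270.5, 48.1, 49.7], 0.84)]
rivet_set [([314.9, 195.6, 6.9, 29.6], 0.83), ([279.4, 201.8, 13.2, 32.2], 0.64), ([252.8, 245.8, 51.1, 14.6], 0.36)]
pliers [([71.6, 344.0, 98.9, 89.9], 0.76), ([257.4, 325.9, 109.6, 56.3], 0.59), ([390.0, 177.8, 38.9, 14.5], 0.45)]
top {'mtx': array([[577.02851057,   0.        , 321.12409455],

[... 228 characters left out ...]
 0.02120356, -0.08776621,  0.57007225],
       [ 0.0881613 ,  0.01847669, -0.99593484,  1.14789919],
       [ 0.        ,  0.        ,  0.        ,  1.        ]])}
green_box [([314.9, 173.0, 137.1, 103.2], 0.83), ([338.4, 184.0, 71.4, 71.3], 0.4)]
green_lip [([335.1, 183.1, 73.7, 72.4], 0.88), ([127.0, 271.9, 50.7, 19.6], 0.53)]
green_bar [([331.5, 226.0, 45.0, 23.0], 0.85), ([314.8, 171.5, 136.0, 104.7], 0.21)]
grey_box [([120.4, 220.5, 133.1, 81.8], 0.78)]
dolly []
rivet_set [([294.8, 330.9, 12.1, 12.1], 0.64)]
pliers [([320.6, 118.3, 99.2, 43.3], 0.89), ([334.1, 225.5, 40.4, 24.1], 0.67), ([468.5, 145.2, 87.9, 74.4], 0.56)]
0.8 [1.75873010e-06 9.85350908e-01 1.70539112e-01 5.41663480e-06]
```

View pics/top0.png

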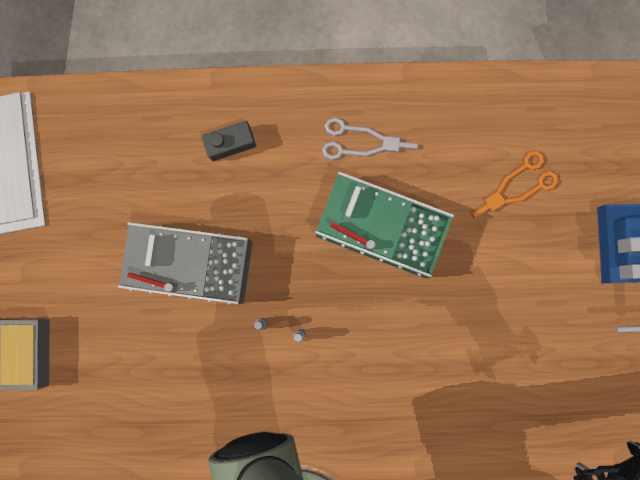

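View pics/scene0.png

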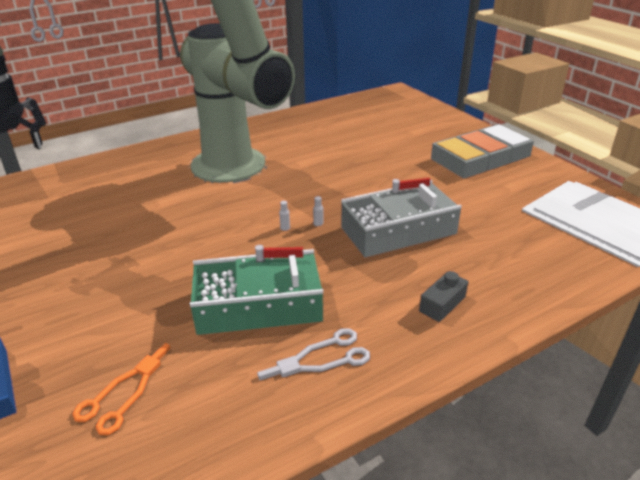

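Top picture: the candidates for "green box" are the green box at (385,225), with its red bar from (331,225) to (370,244) and its lip at (352,201), and the grey look-alike at (185,263). The well with rivets is on the right in both, and the bar pivot is at the well end. The grey pliers are at (370,140), the orange look-alike at (520,180). Rivet sets are at (260,324) and (299,336); the meant one is the right-hand one. The dolly is at (229,140). I choose the green box at (385,225) and check it in a crop.

```bash
python3 - <<'E'
import cv2
a=cv2.imread("pics/top0.png")[160:290,300:470]
cv2.imwrite("pics/crop1.png",cv2.resize(a,None,fx=4.5,fy=4.5,interpolation=cv2.INTER_CUBIC))
b=cv2.imread("pics/scene0.png")[235:340,180:335]
cv2.imwrite("pics/crop2.png",cv2.resize(b,None,fx=5,fy=5,interpolation=cv2.INTER_CUBIC))
E
```

```text
(no output)
```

View pics/crop1.png

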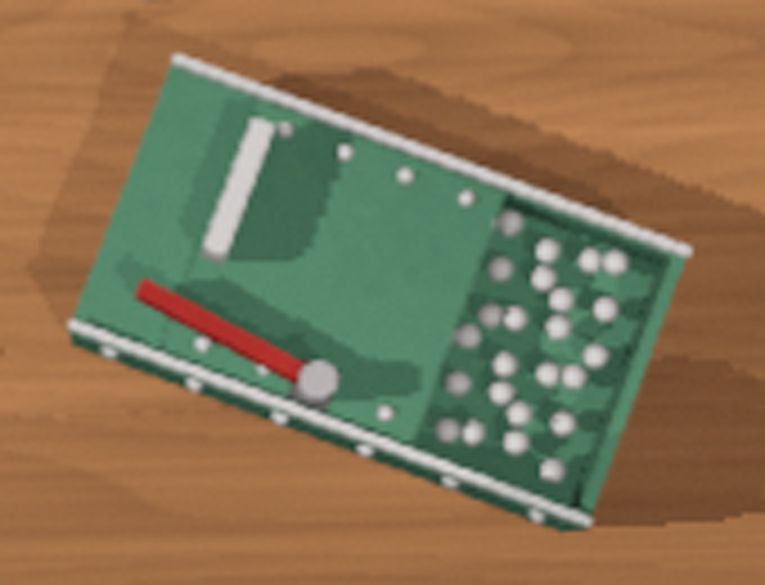

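View pics/crop2.png

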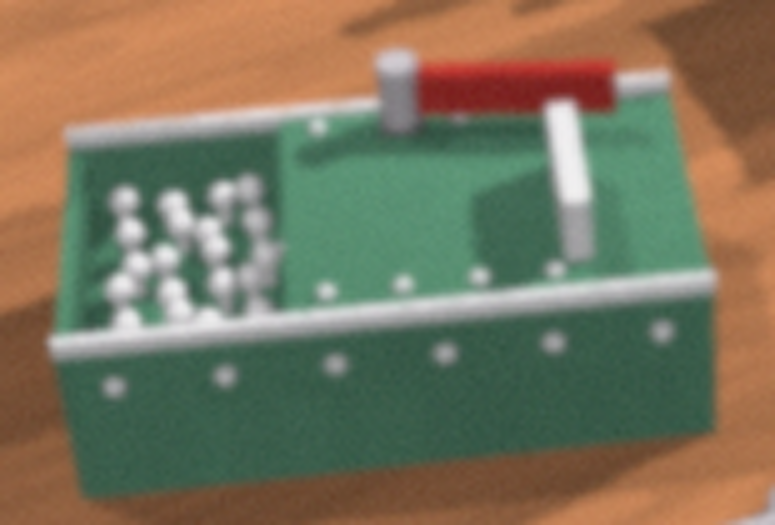

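```bash
cat > h.py <<'E'
import numpy as np, cv2
from cell import bot
from scipy.optimize import least_squares
def proj(c,P):
    k=bot.calibration(c); E=k["extrinsics"]
    rv=cv2.Rodrigues(E[:3,:3])[0]
    return cv2.projectPoints(np.atleast_2d(P).astype(float),rv,E[:3,3],k["mtx"],np.array([k["k1"],0,0,0]))[0][:,0]
def w(pose,P):
    x,y,a=pose; P=np.atleast_2d(P); c,s=np.cos(a),np.sin(a)
    return np.c_[x+c*P[:,0]-s*P[:,1],y+s*P[:,0]+c*P[:,1],P[:,2]]
E
python3 - <<'E'
from h import *
f=lambda p,s,o:(np.array(p)+.5)/s-.5+np.array(o)
X=.0625
C=np.array([[X,.12,.077],[X,-.12,.077],[-X,.12,.077],[-X,-.12,.077]])
T=f([(177,60),(690,252),(72,326),(590,522)],4.5,(300,160))
S=f([(716,283),(52,348),(668,85),(70,135)],5,(180,235))
for name,cs in (("top",[("top",T)]),("scene",[("scene",S)]),("both",[("top",T),("scene",S)])):
    r=least_squares(lambda p:np.concatenate([(proj(c,w(p,C))-o).ravel() for c,o in cs]),[.5,-.1,-.35])
    print(name,r.x,np.round(r.fun,1))
p=r.x
# lip & pivot, bar tip checks
def fit1(pt,z,c):
    return least_squares(lambda q:(proj(c,w(p,[q[0],q[1],z]))-pt).ravel(),[0,0]).x
g=lambda a,b:(f(a,4.5,(300,160)),f(b,5,(180,235)))
print("lip mid",fit1(f((240,183),4.5,(300,160)),.1035,"top"),fit1(f((565,135),5,(180,235)),.1035,"scene"))
print("pivot",fit1(f((318,380),4.5,(300,160)),.103,"top"),fit1(f((397,60),5,(180,235)),.103,"scene"))
print("tip",fit1(f((142,288),4.5,(300,160)),.101,"top"),fit1(f((614,67),5,(180,235)),.101,"scene"))
E
```

```text
top [ 0.59673303 -0.18271223 -0.38614797] [-0.8 -0.3  0.4  0.3 -0.3 -0.3  0.7  0.3]
scene [ 0.60028597 -0.1831481  -0.39566626] [ 0.1  0.1 -0.4 -0.1  0.9 -0.6 -0.6  0.3]
both [ 0.59788096 -0.18265809 -0.38960283] [-0.6 -1.1  0.4 -0.1 -0.4 -1.1  0.4 -0.1 -0.2 -1.  -0.4 -0.7  0.3 -1.5
 -1.  -0.2]
lip mid [0.01580926 0.07247838] [0.00325607 0.0721194 ]
pivot [-0.0505451   0.01199862] [-0.05541944  0.01228332]
tip [-0.04060922  0.09519232] [-0.0402753   0.09569234]
```

Crops: the green box is right. In crop 1 its lip is at (240,183), the pivot cap at (318,380) and the bar tip at (142,288); crop 2 agrees. The pivot comes out at (-50.5, 12.0), which matches the spec. The cover is about 79 mm open and the bar is at about 0.11 rad.

```bash
cat >> h.py <<'E'
POSE=(.598,-.1826,-.390)
def q(phi): return np.array([0,np.cos(phi/2),np.sin(phi/2),0])
def B(x,y,z): return w(POSE,[x/1e3,y/1e3,z/1e3])[0]   # box mm -> world
def inbox():
    p=np.array(bot.read_position()); c,s=np.cos(POSE[2]),np.sin(POSE[2]); d=p[:2]-POSE[:2]
    return np.round(1e3*np.array([c*d[0]+s*d[1],-s*d[0]+c*d[1],p[2]]),1)
E
python3 - <<'E'
from h import *
c=[]
for phi in (POSE[2]+np.pi/2,POSE[2]-np.pi/2):
    j=bot.solve_ik(B(20,105,200),q(phi)); print(phi,None if j is None else np.round(j,2)); c.append((phi,j))
phi=min((a for a in c if a[1] is not None),key=lambda a:abs(a[1][5]))[0]; print("use",phi)
bot.set_gripper(0.0)
bot.move_pose(B(20,106,200),q(phi)); 
bot.move_linear(B(20,106,86),speed=.12,until_force=8); print(inbox(),bot.read_clock())
im=bot.camera("top"); cv2.imwrite("pics/t1.png",cv2.resize(im[140:300,290:480,::-1],None,fx=4,fy=4))
print("stop",bot.move_linear(B(20,5.5,86),speed=.05,until_force=12),inbox(),bot.read_ft_force(),bot.read_clock())
im=bot.camera("scene"); cv2.imwrite("pics/s1.png",cv2.resize(im[140:340,170:350,::-1],None,fx=3,fy=3))
E
```

```text
1.1807963267948964 [-0.25  0.55  0.13  1.15  0.    1.71]
-1.9607963267948967 [-0.25  0.55  0.13  1.15  0.   -1.43]
use -1.9607963267948967
[ 20.8 106.1  87. ] 5.1
stop False [20.   5.8 86. ] [0.03521927 0.34489792 0.29921822] 7.3083
```

View pics/s1.png

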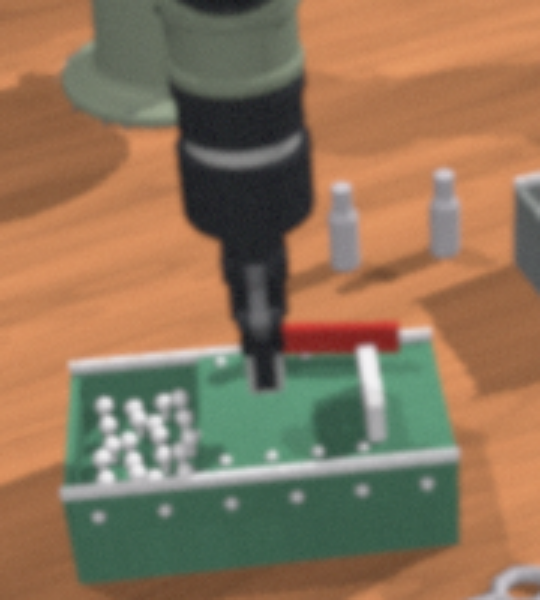

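Unexpected: the finger is on the well side of the lip at (265,380), while the lip is still at (370,390), unmoved. I check the picture taken before the push.

View pics/t1.png

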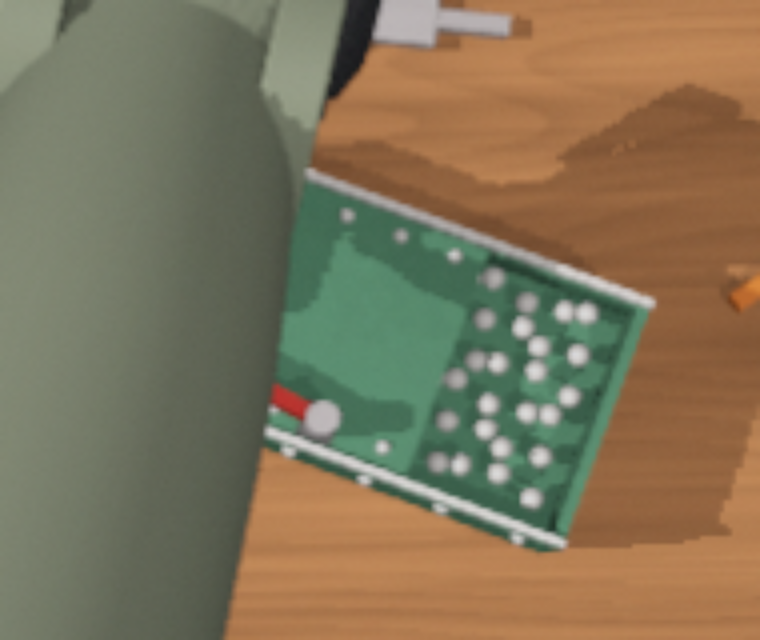

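```bash
python3 - <<'E'
from h import *
p=bot.read_position();print(p,bot.read_tool_rot(),bot.read_gripper_width(),inbox(),bot.read_clock())
print("tcp px scene",proj("scene",p),"lip px",proj("scene",B(15,77.5,103.5)),"top",proj("top",B(20,106,87)))
E
```

```text
[ 0.61868264 -0.18494593  0.08599946] [ 2.93557585e-05 -5.56817160e-01  8.30635088e-01 -2.61353676e-06] 0.003173477917039074 [20.   5.7 86. ] 7.3583
tcp px scene [[258.36513673 277.9291112 ]] lip px [[296.18987534 265.16455624]] top [[337.23038192 193.41484632]]
```

```bash
python3 - <<'E'
from h import *
a=bot.camera("scene")[225:325,225:312]; b=bot.camera("wrist"); t=bot.camera("top")[150:290,300:470]
p=np.array(bot.read_position())
a=cv2.resize(a,(400,460),interpolation=cv2.INTER_CUBIC)
im=np.zeros((600,800,3),np.uint8); im[:460,:400]=a; im[:300,400:]=cv2.resize(b,(400,300)); im[300:600,400:764]=cv2.resize(t,(364,300))
cv2.imwrite("pics/c3.png",im[:,:,::-1])
E
```

```text
(no output)
```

View pics/c3.png

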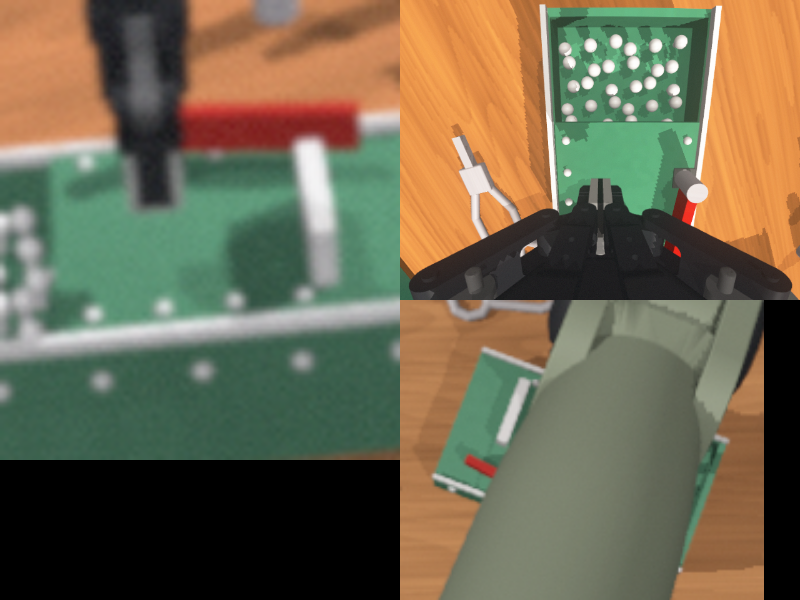

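The shut fingertips show at (259,270) in the scene picture, but the nominal TCP projects to (258,278). So the tips are really about 20 mm higher than reported and passed over the lip. The wrist view shows the cover and bar untouched. I'll measure the tip height by touching the roof (z = 70) behind the lip.

```bash
python3 - <<'E'
from h import *
R=None
bot.move_linear(B(20,6,135),speed=.15)
bot.move_linear(B(20,103,135),speed=.15)
bot.move_linear(B(20,103,84),speed=.15,until_force=6)
hit=bot.move_linear(B(20,103,42),speed=.02,until_force=5)
print(hit,inbox(),bot.read_ft_force(),bot.read_clock())
E
```

```text
True [ 20.  103.   48.6] [-0.64438929 -0.04079666  4.13087871] 10.85
```

The roof is touched at nominal 48.6, so the tips sit 21.4 mm above the reported TCP, which agrees with the picture. Now push with that correction.

```bash
python3 - <<'E'
from h import *
bot.move_linear(B(20,103,63),speed=.05)
print("contact",bot.move_linear(B(20,70,63),speed=.03,until_force=2),inbox(),bot.read_ft_force())
print("stop",bot.move_linear(B(20,4,63),speed=.05,until_force=14),inbox(),bot.read_ft_force(),bot.read_clock())
im=bot.camera("scene"); cv2.imwrite("pics/s2.png",cv2.resize(im[225:340,180:335,::-1],None,fx=4,fy=4))
E
```

```text
contact True [19.6 84.1 62.4] [ 0.30976648  0.16778908 -0.07369335]
stop False [19.9  7.5 63.1] [ 3.25026879 11.54713561 -0.63637209] 13.7583
```

View pics/s2.png

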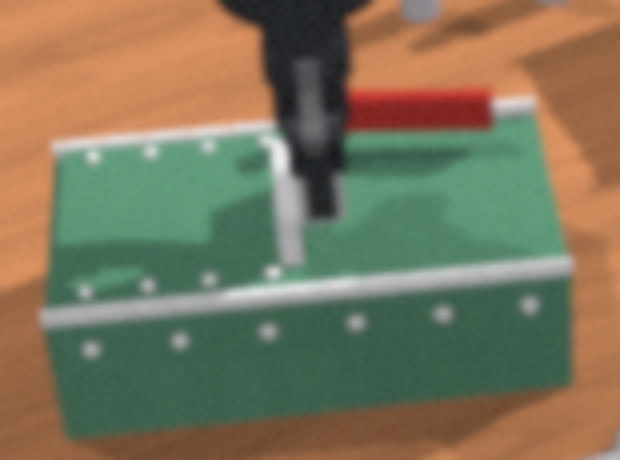

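The cover now fully hides the well, with the lip at (285,215), and the finger presses about 12 N against the stop: shut. Next, the bar.

```bash
python3 - <<'E'
from h import *
bot.move_linear(B(20,35,63),speed=.1)
bot.move_linear(B(20,35,112),speed=.15)
bot.move_linear(B(-80,66,112),speed=.15)
print(bot.move_linear(B(-80,66,66),speed=.1,until_force=5),inbox())
for t in np.r_[np.linspace(.1,1.5,15),1.57,1.64]:
    d=4+13*np.cos(t)+9*np.sin(t); r=52
    hit=bot.move_linear(B(-50+r*np.sin(t)-d*np.cos(t),12+r*np.cos(t)+d*np.sin(t),66),speed=.05,until_force=10)
    f=bot.read_ft_force(); print(round(t,2),hit,inbox(),np.round(f,1))
    if hit: break
print(bot.read_clock())
E
```

```text
False [-79.6  65.9  66.1]
0.1 False [-62.1  65.5  66.1] [-0.3 -0.1  0.8]
0.2 False [-57.8  66.7  65.9] [ 0.  -0.6 -0.5]
0.3 False [-52.6  67.4  65.9] [-1.1  0.7 -0.6]
0.4 False [-47.1  67.5  66. ] [ 0.2 -0.8 -0.3]
0.5 False [-41.8  67.1  66.1] [-0.3  0.5 -0.1]
0.6 False [-36.4  66.1  66.1] [ 0.7  0.4 -0.1]
0.7 False [-31.   64.4  66. ] [0.  0.7 0.3]
0.8 False [-25.7  62.   66. ] [-0.3  0.6  0.1]
0.9 False [-20.6  59.1  66. ] [-0.3  0.5  0.1]
1.0 False [-15.7  55.5  66.1] [-0.1  0.5 -0.3]
1.1 False [-11.2  51.2  66.1] [ 0.3 -0.3  0.1]
1.2 False [-7.2 46.4 66. ] [ 0.5 -0.2 -0.4]
1.3 False [-3.8 41.  66. ] [ 0.3 -0.1 -0.7]
1.4 False [-0.9 35.2 66. ] [0.2 0.8 0.4]
1.5 False [ 1.2 29.  66. ] [-0.6 -0.2  0.2]
1.57 False [ 2.  24.9 66. ] [-0.3  0.9  0. ]
1.64 False [ 2.  24.8 66.1] [ 2.1 12.1  1.7]
20.925
```

The final segment built up 12 N at y = 24.8, where the stop should be. Retreat and look.

```bash
python3 - <<'E'
from h import *
bot.move_linear(B(2,50,66),speed=.1)
bot.move_linear(B(2,50,180),speed=.2)
bot.move_pose([.3,-.4,.25],bot.read_tool_rot())
a=bot.camera("scene")[150:390]; t=bot.camera("top")
im=np.zeros((600,800,3),np.uint8); im[:300]=cv2.resize(a,(800,300)); im[300:,:400]=cv2.resize(t,(400,300)); im[300:,400:]=cv2.resize(t[160:290,300:470],(400,300))
cv2.imwrite("pics/end.png",im[:,:,::-1]); print(bot.read_clock())
E
```

```text
23.7333
```

View pics/end.png

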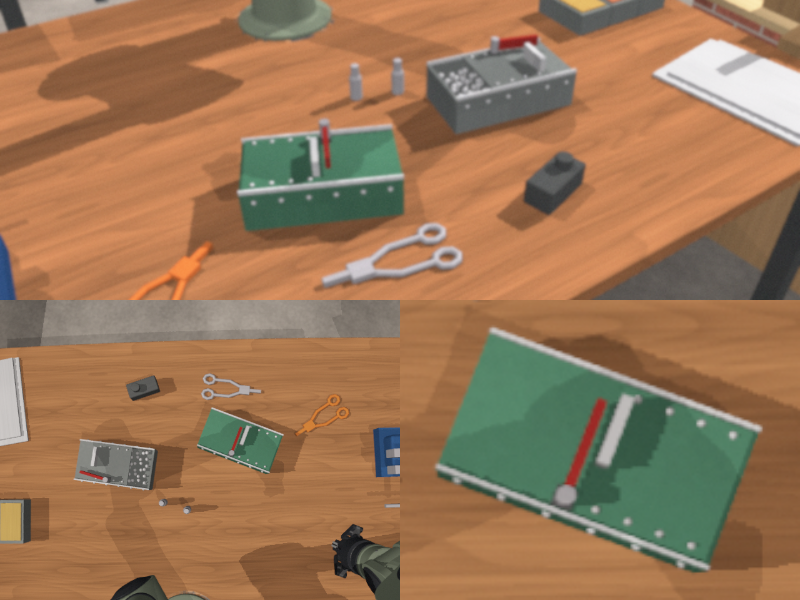

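The cover is shut. The bar, from (566,495) to (600,400), lies parallel to the lip at (615,430) and behind it. Everything else is unmoved and the arm is clear.

```bash
python3 -c "
from cell import bot
print(bot.close_job())"
```

```text
the job is handed in; nothing more can be done
None
```

The green box's cover is pushed shut and its latch bar is swung to its stop behind the lip, with nothing else seen to move; the job was handed in about 24 s into the 51 s limit, but the hand-in returned no verdict.

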